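# Put away the supplies at the microtome station

## Task

New supplies for the microtome were left on the round mat, three of them piled up: a slide box, a tin, a blade dispenser and a cover-glass box. Take the pile apart and put each of the four into the steel tray made to its outline, right way up, lying flat inside the rim and square with it. They hold glass and blades, so set them down rather than drop them, and do not knock the beaker and the jar out of place.

Things in the scene. Friction and masses are not known exactly. Their poses are not given: they have to be found in the camera images.
- cover_box: small square white plastic box of cover glasses, 26 x 26 mm, 22 mm high; at the start the top of the pile, lying on the blade dispenser. Origin: centre of its underside, z up, x and y along its sides.
- blade_box: flat narrow black plastic blade dispenser with a grey band near one end, 58 mm (its x) x 28 mm (its y), 20 mm high; at the start in the middle of the pile, lying on the slide box or on the tin. Origin: centre of its underside, z up.
- slide_box: large oblong white box of microscope slides, 84 mm (its x) x 56 mm (its y), 30 mm high, about 0.3 kg; stands on a round dark mat (3 mm thick), either under the pile or by itself beside it. Origin: centre of its underside, z up.
- tin: round bare-metal tin with its lid on, 66 mm in diameter, 30 mm high, about 0.2 kg; stands on the same mat, either under the pile or by itself beside it. Origin: centre of its underside, z up.
- cover_tray: smallest steel tray, square, for the cover-glass box: pocket 42 x 42 mm inside its rim, 48 x 48 mm outside. Like all four trays: fixed to the bench, open above, floor 3 mm thick, rim 3 mm thick whose top is 7 mm above the bench. Origin: centre of its underside (on the bench), x and y along its sides.
- blade_tray: narrow oblong steel tray for the blade dispenser: pocket 74 mm (its x) x 44 mm (its y), 80 x 50 mm outside; fixed; floor and rim as the others, origin at the centre of its underside.
- slide_tray: largest oblong steel tray, for the slide box: pocket 100 mm (its x) x 72 mm (its y), 106 x 78 mm outside; fixed; floor and rim as the others, origin at the centre of its underside.
- tin_tray: round steel tray for the tin: pocket 82 mm in diameter, 88 mm outside; fixed; floor and rim as the others, origin at the centre of its underside.
- beaker: bystander: loose open glass beaker, 64 mm in diameter, 70 mm high, on the bench beyond the mat; origin at the centre of its underside.
- jar: bystander: loose brown glass jar with a black cap, 60 mm in diameter, 65 mm high, on the bench beyond the mat; origin at the centre of its underside.
Mind the look-alikes: they are no part of the job. Leave any turquoise look-alike of the blade_tray alone. There is more than one size of the blade_box; the job needs the smaller.

How it is judged:
By the outcome, as a careful person would: the job done as asked, in the order asked, and still so for the second after the job is handed in, with the robot touching nothing.
It also fails if it takes over 102 s, if anything falls off the work surface, if the arm or the gripper's body presses on something with over 40 N, if the wrist force passes 120 N, or if a joint passes its speed limit or range.

## Robot

A 6-joint arm with a two-finger parallel gripper is mounted at the origin on the work surface. World frame = base frame: x ahead of the robot, y to its left, z up, the work surface at z = 0. Lengths are in m, angles in rad, forces in N, time in s.
With the tool pointing down it reaches from about 0.35 to 0.85 m from the base axis. Payload 8.1 kg.
Tool frame: the origin (TCP) lies on the centre line of the jaws, within the pads' length; the fingertips stand 17 mm ahead of it and the grasp point (between the pads) lies 2 mm behind it; z points along the fingers, y is the line along which they close (so a half turn about z gives the same grasp; the last joint's range is limited). The gripper opens to 93 mm and grips with 3 to 60 N. Pads are 15 mm wide; open, the fingers measure 128 mm over their backs; the gripper's body (75 mm by 188 mm) begins 65 mm behind the grasp point.
Start: joints at [-0.085, 0.13, 1.488, -0, 1.523, -0.085], TCP at [0.6, 0, 0.236] pointing down, gripper open.
Joint ranges: [-2.96, 2.96], [-0.89, 2.26], [0.02, 2.5], [-1.34, 4.48], [0, 2.73], [-2.66, 2.66]. Speed limits (rad/s): [2.39, 2.39, 2.79, 3.14, 3.14, 3.14].

## Interface

Orientations are given as a rotation vector (axis times angle).
In Python, from plant import robot, optics, close_job, models gives the robot as it stands.
- The arm moves only by the shell command python3 -m inch 'ROWS' [OPENING] [FORCE]. ROWS is a JSON object of lists of equal length, an entry for each row: "travel": the shift along the tool's x, y, z in m, a list of three; "spin": the turn about the tool's z in rad. In form: {"travel": [[x, y, z], ...], "spin": [spin, ...]}. A call has 1 to 10 rows; each row is the pose to reach, as a shift and turn from the pose commanded when the call began, along the tool's axes at that moment; what a row does not reach only later rows make up. A row lasts 1/12 s, in which the tool goes at most 41.7 mm and 7.16 degrees, less where a joint would pass 70% of its speed; a pose out of reach is approached as far as the arm can. A call with a gripper value outside its range is refused whole. OPENING is the closure, from 0 (fully open) to 1 (shut), set as the call begins (- or left out, the last holds). The fingers move at their own pace and stop on an object; FORCE is the grip in N (left out, the last holds). Time passes only in rows, so rows that repeat a pose let the fingers close. It gives the time, the measured TCP pose, the force, the opening and the grip force at its end, in the units of the state.
- robot.read_state(): the state, without advancing time (a new reading comes with each control period).
- optics.read_camera(name): name is "scene" or "side" or "wrist"; returns (picture, depth): 384x512x3 uint8, red, green, blue; 384x512 float32, m along the optical axis (not along the pixel's ray), 0 where there is no reading.
- optics.camera_info(name): a dict with "camera_matrix" (3x3 intrinsics, pixels), "view" (4x4, takes a point from world to camera coordinates). Camera axes: x right, y down, z forward; pixel columns grow to the right and rows downward; lengths in m; the calibration is good to about 2 mm. A picture is of the moment at which its call begins: read the wrist's pose just before it. camera_info takes no time and is no camera call; for the wrist camera it gives the pose at the moment of the call.
- close_job(): hands the job in; it is judged then, once.
Trained networks look in the newest picture that a camera, given by its name, has taken for a name from the list of things; names that differ only in an ending like _2 or _b are one class to them, and where a whole thing is asked for, a point or a joint stands for the part that bears it (a point fixed in the world has none). Each returns a list of dicts, best first, with "p" (0 to 1); they miss things now and then, are a little off and sometimes report something else, mostly with a low value. They report only what shows in the picture. A call takes as long as a camera call. They do not tell look-alikes from the thing itself.
- models.look_for(camera, name): "centre" ([x, y, z] in m, in world coordinates, good to about 4 mm: the middle of the surface that is visible of it).
- models.masks_of(camera, name): "region" (384x512 bool, what is visible of it).
The state is a dict: "t": time; "q": joint angles; "dq": joint speeds; "joint_torque": joint torques, N m; "tool_pos": TCP position; "orientation": TCP orientation; "force": force on the tool from outside, world axes, zero at the start; "wrist_torque": the same for the moment, N m; "opening": finger opening in m; "gripper_force": force on a finger pad.
Only numpy, scipy, OpenCV 4.12 (cv2) and the standard library are available. Lean on these libraries where they do the work, as an engineer would, in place of code of your own. Each camera call takes 0.05 s, during which the arm holds its last target. There are 200 camera calls.

## Working session

There is one attempt and no reset: what is moved stays moved. The work goes in short steps, Python scripts to look and compute and a shell command to move; the robot and the scene stay as the last step left them, time stands still between calls to the robot, and variables do not carry over. Pictures are saved under pics/ and viewed, at most 14 in all, crops included, and the job is handed in when it is done.

```bash
ls; mkdir -p pics; cat > h.py <<'E'
import numpy as np, cv2
from plant import robot, optics, close_job, models
from scipy.spatial.transform import Rotation as R
def cloud(cam):
    i=optics.camera_info(cam); p,d=optics.read_camera(cam)
    K=np.array(i["camera_matrix"]); V=np.linalg.inv(np.array(i["view"]))
    v,u=np.mgrid[:384,:512]
    P=np.stack([(u-K[0,2])/K[0,0]*d,(v-K[1,2])/K[1,1]*d,d,np.ones_like(d)],-1)@V.T
    W=P[...,:3]; W[d==0]=np.nan
    return p,W
def save(n,p,s=1):
    cv2.imwrite("pics/"+n,cv2.resize(p[...,::-1],None,fx=s,fy=s,interpolation=cv2.INTER_CUBIC))
E
python3 - <<'E'
from h import *
ims=[]
for c in ["scene","side"]:
    p,W=cloud(c); save(c+".png",p,1.5); 
    for n in ["cover_box","blade_box","slide_box","tin","cover_tray","blade_tray","slide_tray","tin_tray","beaker","jar"]:
        if c=="scene": print(n,[(round(r["p"],2),np.round(r["centre"],3).tolist()) for r in models.look_for(c,n)])
print(robot.read_state())
E
```

```text
pics
cover_box [(0.47, [0.623, -0.017, 0.073])]
blade_box [(0.89, [0.769, -0.003, 0.032]), (0.69, [0.404, -0.283, 0.006]), (0.66, [0.47, -0.015, 0.033])]
slide_box [(0.83, [0.638, -0.029, 0.031])]
tin [(0.75, [0.466, -0.016, 0.031])]
cover_tray [(0.73, [0.402, -0.279, 0.003])]
blade_tray [(0.94, [0.275, 0.26, 0.004]), (0.87, [0.414, 0.276, -0.002])]
slide_tray []
tin_tray [(0.75, [0.57, -0.269, 0.002])]
beaker [(0.56, [0.769, -0.13, 0.028])]
jar [(0.74, [0.413, 0.274, -0.001]), (0.6, [0.788, 0.105, 0.061]), (0.5, [0.569, -0.268, -0.0])]
{'t': 0.6, 'q': array([-8.53911462e-02,  1.30368000e-01,  1.48819387e+00, -1.28297473e-05,
        1.52296248e+00, -8.54013195e-02]), 'dq': array([ 7.93758290e-04,  4.09609396e-05, -3.56268205e-04, -9.64494986e-05,
        1.59665922e-04, -8.75448962e-04]), 'joint_torque': array([-1.83101201e-05, -5.59406412e+01, -4.91793644e+01,  7.68967462e-02,
        2.29672651e-02,  4.01076659e-05]), 'tool_pos': array([6.00022885e-01, 2.10594718e-05, 2.35657722e-01]), 'orientation': array([2.22138671e+00, 2.22141067e+00, 5.37223698e-05]), 'force': array([-0.70432982,  0.61445402, -0.91022762]), 'wrist_torque': array([-0.01955272, -0.0122586 , -0.02583292]), 'gripper_force': 0.0, 'opening': 0.09295142034804554}
```

View pics/scene.png

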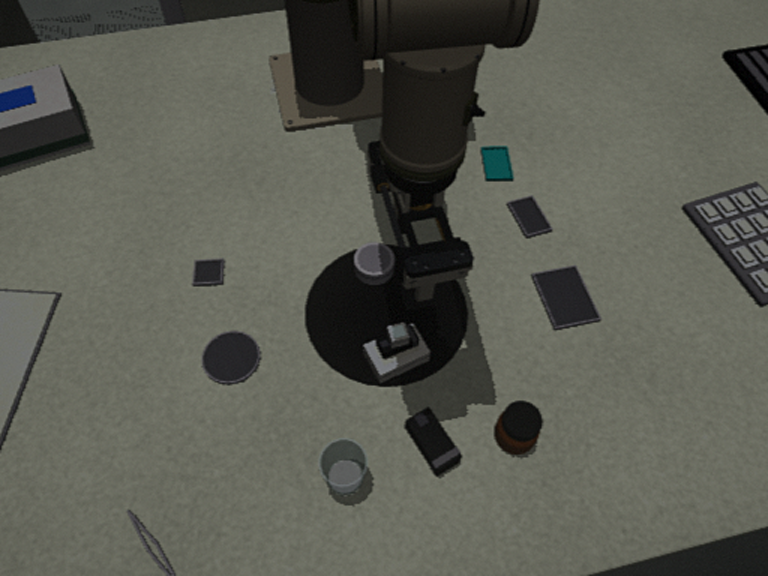

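View pics/side.png

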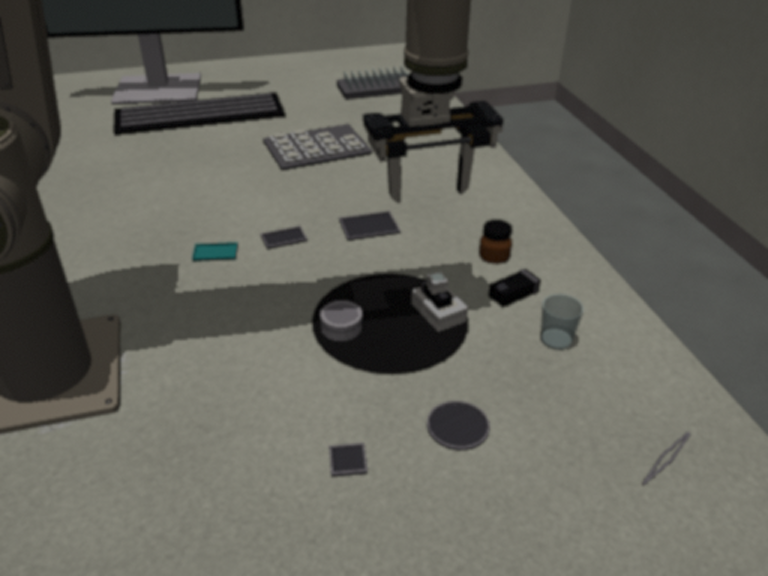

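The scene picture shows the pile at (398,345) on the slide box, with the tin alone at (374,262).

- **Blade box candidates:** the small black box in the pile at (398,340), or the larger one lying on the bench at (432,440). I choose the one in the pile.
- **Blade tray candidates:** grey at (528,215), or turquoise at (497,163). I choose grey.
- **Other trays:** cover (209,272), tin (231,357), slide (565,297).
- **Bystanders:** beaker (344,465) and jar (518,427).

Next I'll take measurements and a close wrist crop.

```bash
cat >> h.py <<'E'
def rect(W,m):
    P=W[m]; P=P[np.isfinite(P[:,0])]
    (c,s,a)=cv2.minAreaRect((P[:,:2]*1000).astype(np.float32))
    if s[0]<s[1]: s=s[::-1]; a+=90
    return np.round(c,1),np.round(s,1),round((a+90)%180-90,1),np.round(np.median(P[:,2])*1000,1)
E
python3 - <<'E'
from h import *
for cam in ["scene","side"]:
    p,W=cloud(cam)
    g=p.astype(int).sum(-1)
    for n,c in dict(cover_tray=(.402,-.279),tin_tray=(.57,-.269),blade_tray=(.414,.276),slide_tray=(.53,.32)).items():
        near=np.hypot(W[...,0]-c[0],W[...,1]-c[1])<.085
        near&=np.abs(W[...,2])<.03
        thr=(np.median(g[near&(np.hypot(W[...,0]-c[0],W[...,1]-c[1])>.065)])+np.median(g[near&(np.hypot(W[...,0]-c[0],W[...,1]-c[1])<.015)]))/2
        m=(near&(g<thr)).astype(np.uint8)
        k,l,st,ce=cv2.connectedComponentsWithStats(m)
        j=1+np.argmax(st[1:,4])
        print(cam,n,rect(W,l==j),st[j,4])
p,W=cloud("wrist"); save("w0.png",p,1.5)
print(optics.camera_info("wrist")["camera_matrix"],np.round(np.linalg.inv(optics.camera_info("wrist")["view"]),3))
z=W[...,2]
for lo,hi in [(.068,.085),(.046,.06),(.028,.04)]:
    m=((z>lo)&(z<hi)).astype(np.uint8); m=cv2.morphologyEx(m,cv2.MORPH_OPEN,np.ones((3,3)))
    k,l,st,ce=cv2.connectedComponentsWithStats(m)
    for j in range(1,k):
        if st[j,4]>150: print(lo,rect(W,l==j),st[j])
E
```

```text
scene cover_tray (array([ 403.6, -281.1]), array([49.4, 48.1]), -11.1, np.float64(4.0)) 333
scene tin_tray (array([ 564.7, -262. ]), array([86. , 84.9]), 17.7, np.float64(4.3)) 1043
scene blade_tray (array([410.5, 273.1]), array([81.3, 52.4]), 5.5, np.float64(4.7)) 489
scene slide_tray (array([558.3, 303.4]), array([136. , 111.5]), 30.7, np.float64(3.8)) 1100
side cover_tray (array([ 401.6, -282.8]), array([49.2, 44.9]), 82.1, np.float64(3.5)) 447
side tin_tray (array([ 565. , -264.1]), array([88.3, 82.6]), 62.9, np.float64(3.7)) 1035
side blade_tray (array([409.8, 274.4]), array([79.5, 57.2]), 4.5, np.float64(3.9)) 298
side slide_tray (array([564.4, 283.7]), array([103.9,  90. ]), 83.4, np.float64(3.1)) 422
[[297.12511123   0.         259.56531573]
 [  0.         297.12511123 197.61325894]
 [  0.           0.           1.        ]] [[ 1.     0.     0.001  0.599]
 [ 0.    -0.969 -0.245  0.067]
 [ 0.001  0.245 -0.969  0.385]
 [ 0.     0.     0.     1.   ]]
0.068 (array([616. , -16.6]), array([27.2, 25.1]), -89.8, np.float64(75.0)) [263 189  24  26 583]
0.046 (array([612.1,   3.1]), array([28.4, 17.4]), 9.6, np.float64(52.9)) [258 171  26  19 391]
0.046 (array([619.8, -40.8]), array([27.1,  9.8]), 8.1, np.float64(52.9)) [265 214  24   9 169]
0.028 (array([761.5, 111.1]), array([58.7, 27.6]), -77.2, np.float64(35.8)) [392  51  30  56 468]
0.028 (array([621.3, -18.8]), array([84.2, 55.9]), -76.7, np.float64(32.9)) [ 248  157   58   75 1798]
0.028 (array([764.5,  -3.6]), array([80.4, 41.4]), 18.8, np.float64(29.0)) [ 360  157   69   48 1415]
0.028 (array([456.1, -14.4]), array([65.3, 64.7]), 14.6, np.float64(33.0)) [ 115  165   55   53 2269]
```

View pics/w0.png

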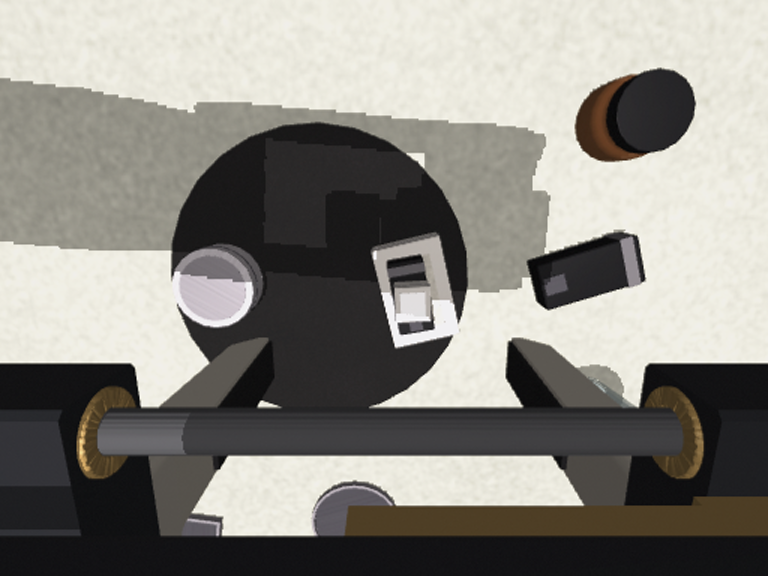

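The wrist picture shows the cover box at (411,303), lying on the narrow black blade box (408,295), which lies on the slide box (415,290). The larger black look-alike at (587,270) lies alone on the bench, and the tin is at (212,285). The choice holds, so I'll move in close above the pile.

```bash
python3 -m inch '{"travel": [[-0.008,0.008,0.035],[-0.017,0.016,0.07],[-0.017,0.016,0.085],[-0.017,0.016,0.085],[-0.017,0.016,0.085]], "spin": [0,0,0,0,0]}'
cat >> h.py <<'E'
def layers(W,bands,mn=150,op=3):
    z=W[...,2]
    for lo,hi in bands:
        m=((z>lo)&(z<hi)).astype(np.uint8); m=cv2.morphologyEx(m,cv2.MORPH_OPEN,np.ones((op,op)))
        k,l,st,ce=cv2.connectedComponentsWithStats(m)
        for j in range(1,k):
            if st[j,4]>mn: print(lo,rect(W,l==j),st[j])
E
python3 - <<'E'
from h import *
p,W=cloud("wrist"); save("w1.png",p[60:300,130:390],2.3)
layers(W,[(.068,.085),(.046,.06),(.028,.04)])
z=W[...,2]; print(rect(W,cv2.morphologyEx(((z>.046)&(z<.085)).astype(np.uint8),cv2.MORPH_OPEN,np.ones((3,3)))>0))
print(robot.read_state()["tool_pos"])
E
```

```text
t: 1.17
tool_pos: [0.6152, -0.0169, 0.1498]
orientation: [-2.22, -2.22, 0.002]
force: [1.6, 0.5, 1.1]
opening: 0.0929
gripper_force: 0.0
0.068 (array([616.2, -16.7]), array([26.3, 26.1]), 3.1, np.float64(75.0)) [ 245  192   34   35 1097]
0.046 (array([759.9, 107.6]), array([47.9, 16.5]), -68.0, np.float64(54.7)) [439   7  34  65 521]
0.046 (array([612. ,   3.3]), array([28.5, 17.3]), 7.8, np.float64(53.0)) [239 168  36  25 705]
0.046 (array([620.3, -41.2]), array([27.9,  9.8]), 8.3, np.float64(53.0)) [250 223  33  14 278]
0.028 (array([763.9, 108.2]), array([59.3, 30.4]), -64.0, np.float64(35.6)) [421   4  52  77 946]
0.028 (array([621.2, -19. ]), array([84.1, 56.1]), -76.4, np.float64(32.9)) [ 227  149   78   98 3050]
0.028 (array([763.4,  -3.6]), array([81.8, 41.5]), 18.2, np.float64(29.0)) [ 375  150   93   61 2721]
0.028 (array([456.1, -14.6]), array([65.8, 64.8]), 1.4, np.float64(33.0)) [  53  160   73   69 3944]
(array([696.8,  45.8]), array([254. ,  62.9]), 37.8, np.float64(64.9))
[ 0.61636409 -0.01689131  0.15166882]
```

View pics/w1.png

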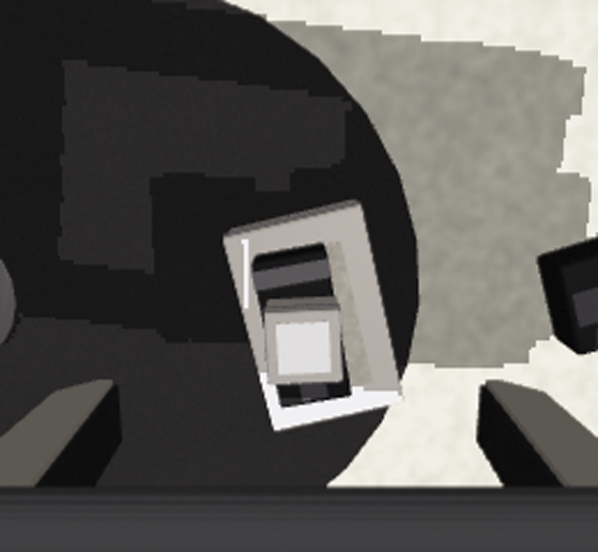

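The crop shows the cover box at (303,345) on the blade box, whose axis runs (290,250)–(315,400), on the slide box. Measured: the cover box is at (616.2,-16.7) mm with yaw +3°. I'll grasp it just above the blade box.

```bash
python3 -m inch '{"travel": [[0,0,0.03],[0,0,0.06],[0,0,0.078],[0,0,0.078],[0,0,0.078]], "spin": [-0.054,-0.054,-0.054,-0.054,-0.054]}' 0 10
python3 -m inch '{"travel": [[0,0,0],[0,0,0],[0,0,0],[0,0,0],[0,0,0],[0,0,0],[0,0,0],[0,0,0]], "spin": [0,0,0,0,0,0,0,0]}' 0.9 10
```

```text
t: 1.63
tool_pos: [0.6165, -0.0168, 0.074]
orientation: [2.16, 2.281, 0.001]
force: [-0.1, -0.3, 0.4]
opening: 0.0931
gripper_force: 0.0
t: 2.3
tool_pos: [0.6159, -0.017, 0.0726]
orientation: [-2.161, -2.281, 0.0]
force: [0.5, 0.6, 0.4]
opening: 0.0443
gripper_force: 0.0
```

```bash
cat > d.py <<'E'
import sys; from h import *
# usage: d.py x y z yawdeg(of tool-y axis, world) -> travel, spin
s=robot.read_state(); Rm=R.from_rotvec(s["orientation"]).as_matrix()
x,y,z,w=map(float,sys.argv[1:5])
t=Rm.T@(np.array([x,y,z])-s["tool_pos"])
yaw=np.degrees(np.arctan2(Rm[1,1],Rm[0,1]))
print("pos",np.round(s["tool_pos"],4),"yaw",round(yaw,1),"travel",np.round(t,4),"spin",round(-np.radians((w-yaw+90)%180-90),3),"open",round(s["opening"],4),"grip",round(s["gripper_force"],1),"t",round(s["t"],2),"tool z",np.round(Rm[:,2],3))
E
python3 -m inch '{"travel": [[0,0,0],[0,0,0],[0,0,0],[0,0,0],[0,0,0]], "spin": [0,0,0,0,0]}'
python3 -m inch '{"travel": [[0,0,-0.02],[0,0,-0.05],[0,0,-0.08],[0,0,-0.11],[0,0,-0.13]], "spin": [0,0,0,0,0]}'
python3 d.py 0.42 -0.2 0.2 3
```

```text
t: 2.72
tool_pos: [0.6159, -0.017, 0.0726]
orientation: [-2.161, -2.28, 0.0]
force: [-0.3, -0.2, 0.2]
opening: 0.0262
gripper_force: 10.0
t: 3.13
tool_pos: [0.6169, -0.0171, 0.2062]
orientation: [2.159, 2.279, 0.003]
force: [0.4, -0.3, 0.1]
opening: 0.026
gripper_force: 10.0
pos [ 0.6169 -0.0171  0.2062] yaw 3.1 travel [-0.172  -0.2065  0.0056] spin 0.002 open 0.026 grip 10.0 t 3.13 tool z [ 0.003 -0.    -1.   ]
```

```bash
python3 -m inch '{"travel": [[-0.02,-0.024,0],[-0.045,-0.054,0],[-0.07,-0.084,0],[-0.095,-0.114,0],[-0.12,-0.144,0],[-0.142,-0.17,0],[-0.16,-0.192,0],[-0.172,-0.206,0.004],[-0.172,-0.206,0.004],[-0.172,-0.206,0.004]], "spin": [0,0,0,0,0,0,0,0,0,0]}'
cat >> h.py <<'E'
def tray(W,p,c,rad):
    # dark area near c; report rect
    dd=np.hypot(W[...,0]-c[0],W[...,1]-c[1]); ok=np.abs(W[...,2])<.015
    g=p.astype(int).sum(-1)
    thr=(np.median(g[ok&(dd<.015)])+np.median(g[ok&(dd>rad)&(dd<rad+.02)]))/2
    m=(ok&(dd<rad+.015)&(g<thr)).astype(np.uint8)
    k,l,st,ce=cv2.connectedComponentsWithStats(m); j=1+np.argmax(st[1:,4])
    f=cv2.morphologyEx((l==j).astype(np.uint8),cv2.MORPH_CLOSE,np.ones((7,7)))
    r=rect(W,f>0); print(r,st[j]); return f
def rim(W,c,rad,lo=.0055,hi=.010):
    dd=np.hypot(W[...,0]-c[0],W[...,1]-c[1])
    m=(dd<rad)&(W[...,2]>lo)&(W[...,2]<hi); print("rim",rect(W,m),m.sum()); return m
E
python3 - <<'E'
from h import *
print(robot.read_state()["tool_pos"])
p,W=cloud("wrist"); save("w2.png",p,1.2)
tray(W,p,(.4025,-.282),.036); rim(W,(.4025,-.282),.04)
rim(W,(.565,-.264),.055)
E
```

```text
t: 3.97
tool_pos: [0.4192, -0.2003, 0.1986]
orientation: [2.163, 2.278, 0.001]
force: [0.7, 0.1, -0.3]
opening: 0.0257
gripper_force: 10.0
[ 0.41916455 -0.20027731  0.19864444]
  return _methods._mean(a, axis=axis, dtype=dtype,
  ret = ret.dtype.type(ret / rcount)
Traceback (most recent call last):
  File "h.py", line 31, in tray
    k,l,st,ce=cv2.connectedComponentsWithStats(m); j=1+np.argmax(st[1:,4])
                                                       ~~~~~~~~~^^^^^^^^^^
ValueError: attempt to get argmax of an empty sequence
```

View pics/w2.png

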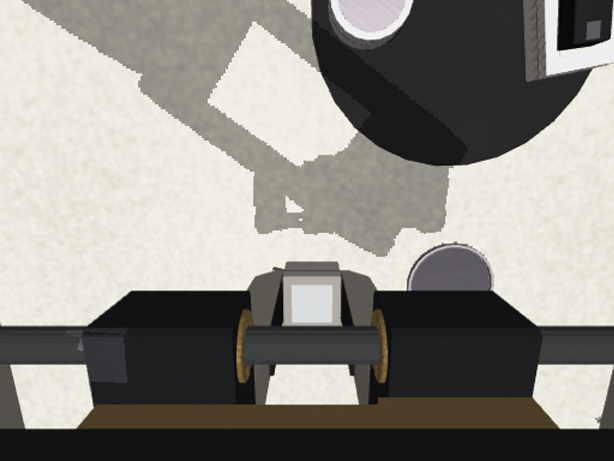

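The picture shows the box held at (312,300) and the tin tray at (450,275). The cover tray is hidden behind the gripper, so I'll move right over it, where the view is clear.

```bash
python3 -m inch '{"travel": [[-0.03,-0.007,0],[-0.06,-0.014,0],[-0.082,-0.021,0],[-0.082,-0.021,0],[-0.082,-0.021,0]], "spin": [0,0,0,0,0]}'
python3 - <<'E'
from h import *
p,W=cloud("wrist"); 
tray(W,p,(.4025,-.282),.036); rim(W,(.4025,-.282),.04)
rim(W,(.565,-.264),.055)
save("w3.png",p,1)
E
python3 d.py 0.4025 -0.282 0.2 -9
```

```text
t: 4.43
tool_pos: [0.4037, -0.2828, 0.1985]
orientation: [-2.161, -2.279, -0.001]
force: [0.8, 0.5, -0.7]
opening: 0.0258
gripper_force: 10.0
(array([ 401.8, -281.8]), array([42.6, 42.5]), -8.8, np.float64(3.0)) [ 238  160   42   42 1202]
rim (array([ 401.7, -281.7]), array([48.1, 48. ]), 81.0, np.float64(6.9)) 403
rim (array([ 564.3, -262.4]), array([87.2, 86.6]), -40.9, np.float64(6.8)) 615
pos [ 0.4038 -0.2821  0.1985] yaw 3.1 travel [ 0.0002 -0.0013 -0.0015] spin 0.211 open 0.0261 grip 10.0 t 4.48 tool z [-0.     0.001 -1.   ]
```

View pics/w3.png

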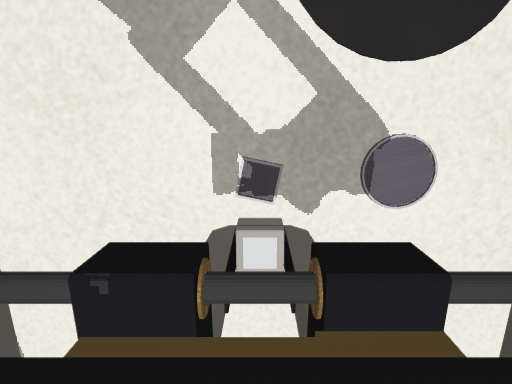

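The cover tray is seen clearly at (260,180): centre (401.7,-281.8) mm, yaw -8.9°. The fingertips sit 3 mm above the box's underside, which would foul the 7 mm rim. I'll set the box on the bare bench first and regrasp it higher.

```bash
python3 -m inch '{"travel": [[0.03,0.001,0.02],[0.06,0.002,0.045],[0.067,0.002,0.08],[0.067,0.002,0.115],[0.067,0.002,0.14],[0.067,0.002,0.155],[0.067,0.002,0.166],[0.067,0.002,0.173],[0.067,0.002,0.173],[0.067,0.002,0.173]], "spin": [0.1,0.209,0.209,0.209,0.209,0.209,0.209,0.209,0.209,0.209]}'
python3 d.py 0.402 -0.215 0.0205 -8.9
```

```text
t: 5.32
tool_pos: [0.402, -0.2157, 0.0263]
orientation: [2.386, 2.043, 0.0]
force: [-0.3, 0.1, 0.1]
opening: 0.026
gripper_force: 10.0
pos [ 0.402  -0.2157  0.0263] yaw -8.8 travel [ 0.0007 -0.0002  0.0058] spin 0.001 open 0.026 grip 10.0 t 5.32 tool z [ 0.001 -0.    -1.   ]
```

```bash
python3 -m inch '{"travel": [[0,0,0.002],[0,0,0.004],[0,0,0.006],[0,0,0.0065],[0,0,0.0065]], "spin": [0,0,0,0,0]}'
python3 -m inch '{"travel": [[0,0,0],[0,0,0],[0,0,0],[0,0,0],[0,0,-0.003],[0,0,-0.007],[0,0,-0.007]], "spin": [0,0,0,0,0,0,0]}' 0.55 10
python3 -m inch '{"travel": [[0,0,0],[0,0,0],[0,0,0],[0,0,0],[0,0,0],[0,0,0]], "spin": [0,0,0,0,0,0]}' 0.9 10
python3 -m inch '{"travel": [[0,0,-0.01],[0,0,-0.025],[0,0,-0.04],[0,0,-0.04]], "spin": [0,0,0,0]}'
python3 d.py 0.4017 -0.2818 0.0325 -8.9
```

```text
t: 5.73
tool_pos: [0.4017, -0.2161, 0.0195]
orientation: [2.387, 2.042, 0.0]
force: [0.8, 0.7, 2.4]
opening: 0.0262
gripper_force: 10.0
t: 6.32
tool_pos: [0.402, -0.2162, 0.0271]
orientation: [2.386, 2.042, 0.001]
force: [0.1, 0.2, 0.5]
opening: 0.0414
gripper_force: 0.0
t: 6.82
tool_pos: [0.4014, -0.2158, 0.0261]
orientation: [-2.387, -2.043, 0.0]
force: [0.2, 0.5, 0.2]
opening: 0.0259
gripper_force: 10.0
t: 7.15
tool_pos: [0.4033, -0.2171, 0.0696]
orientation: [2.383, 2.04, 0.002]
force: [-0.4, 0.0, 0.7]
opening: 0.0258
gripper_force: 10.0
pos [ 0.4033 -0.2171  0.0696] yaw -8.9 travel [-0.0641  0.0083  0.0373] spin 0.0 open 0.0258 grip 10.0 t 7.15 tool z [ 0.004 -0.003 -1.   ]
```

```bash
python3 -m inch '{"travel": [[-0.02,0.003,0],[-0.05,0.008,0],[-0.065,0.0102,0],[-0.065,0.0102,0.01],[-0.065,0.0102,0.02],[-0.065,0.0102,0.027],[-0.065,0.0102,0.031],[-0.065,0.0102,0.031],[-0.065,0.0102,0.031]], "spin": [0,0,0,0,0,0,0,0,0]}'
python3 d.py 0.4017 -0.2818 0.0295 -8.9
```

```text
t: 7.9
tool_pos: [0.4011, -0.2806, 0.0344]
orientation: [-2.385, -2.043, 0.0]
force: [0.5, 1.3, -1.7]
opening: 0.0257
gripper_force: 10.0
pos [ 0.4011 -0.2806  0.0344] yaw -8.8 travel [-0.0011  0.0008  0.0049] spin 0.001 open 0.0257 grip 10.0 t 7.9 tool z [-0.001  0.001 -1.   ]
```

```bash
python3 -m inch '{"travel": [[-0.001,0.0005,0.002],[-0.001,0.0005,0.004],[-0.001,0.0005,0.0055],[-0.001,0.0005,0.0055],[-0.001,0.0005,0.0055]], "spin": [0,0,0,0,0]}'
python3 -m inch '{"travel": [[0,0,0],[0,0,0],[0,0,0],[0,0,-0.005],[0,0,-0.03],[0,0,-0.06],[0,0,-0.1],[0,0,-0.14],[0,0,-0.17],[0,0,-0.17]], "spin": [0,0,0,0,0,0,0,0,0,0]}' 0.5 10
python3 - <<'E'
from h import *
p,W=cloud("wrist"); layers(W,[(.018,.035)]); rim(W,(.4025,-.282),.04); rim(W,(.564,-.262),.055); save("w4.png",p,1)
E
python3 d.py 0.6163 -0.018 0.2 8
```

```text
t: 8.32
tool_pos: [0.4018, -0.2827, 0.0297]
orientation: [-2.387, -2.043, 0.0]
force: [0.3, -0.2, -0.2]
opening: 0.0257
gripper_force: 10.0
t: 9.15
tool_pos: [0.4048, -0.2853, 0.2083]
orientation: [2.377, 2.035, 0.003]
force: [0.3, -0.8, 0.6]
opening: 0.0467
gripper_force: 0.0
0.018 (array([ 401.7, -282.6]), array([25.7, 25.3]), 80.9, np.float64(25.1)) [244 169  23  23 523]
rim (array([ 401.7, -282. ]), array([48.1, 47.7]), -9.0, np.float64(7.0)) 429
rim (array([ 564.4, -262.7]), array([87.2, 86.7]), -0.6, np.float64(6.9)) 613
pos [ 0.4039 -0.2845  0.2047] yaw -8.9 travel [0.2961 0.1687 0.0046] spin -0.295 open 0.0465 grip 0.0 t 9.2 tool z [ 0.007 -0.006 -1.   ]
```

Cover box is down: top at 25.1 mm, square with the tray, 0.6 mm off centre. Next is the blade box.

```bash
python3 -m inch '{"travel": [[0.02,0.012,0],[0.05,0.029,0],[0.085,0.049,0],[0.12,0.069,0],[0.155,0.089,0],[0.19,0.109,0],[0.225,0.129,0],[0.26,0.149,0],[0.285,0.162,0],[0.296,0.168,0]], "spin": [0,-0.05,-0.1,-0.15,-0.2,-0.25,-0.295,-0.295,-0.295,-0.295]}' 0
python3 -m inch '{"travel": [[0,0,0.03],[0,0,0.045],[0,0,0.045],[0,0,0.045]], "spin": [0,0,0,0]}'
python3 - <<'E'
from h import *
p,W=cloud("wrist"); layers(W,[(.046,.06),(.028,.04)])
E
python3 d.py 0.6163 -0.018 0.15 8
```

```text
t: 10.03
tool_pos: [0.6141, -0.0126, 0.1976]
orientation: [-2.056, -2.373, 0.001]
force: [-0.3, 0.1, -0.5]
opening: 0.0929
gripper_force: 0.0
t: 10.37
tool_pos: [0.6118, -0.0165, 0.1526]
orientation: [-2.059, -2.368, 0.004]
force: [1.0, -0.8, 0.5]
opening: 0.0933
gripper_force: 0.0
0.046 (array([760.2, 108.4]), array([49.3, 18.1]), -69.5, np.float64(54.7)) [459  39  27  67 525]
0.046 (array([615.8, -17. ]), array([58.1, 28. ]), -79.5, np.float64(52.9)) [ 248  170   34   66 2074]
0.028 (array([763.8, 109. ]), array([59.2, 31.1]), -66.6, np.float64(35.6)) [439  37  44  75 918]
0.028 (array([456.2, -14.8]), array([65.6, 65.2]), 59.7, np.float64(33.0)) [  57  136   74   71 4083]
0.028 (array([621.2, -19. ]), array([84. , 56.1]), -76.4, np.float64(33.0)) [ 236  154   67   91 3043]
0.028 (array([763.5,  -2.7]), array([82.4, 41.3]), 16.4, np.float64(29.0)) [ 378  178   87   52 2496]
pos [ 0.6129 -0.0167  0.1544] yaw 8.0 travel [-0.0017  0.0032  0.0044] spin -0.0 open 0.0931 grip 0.0 t 10.42 tool z [-0.001 -0.    -1.   ]
```

```bash
python3 -m inch '{"travel": [[0,0.001,0.03],[0,0.001,0.06],[0,0.001,0.075],[0,0.001,0.075],[0,0.001,0.075],[0,0.001,0.075]], "spin": [-0.044,-0.044,-0.044,-0.044,-0.044,-0.044]}' 0 15
python3 d.py 0.6158 -0.017 0.058 10.5
```

```text
t: 10.92
tool_pos: [0.616, -0.0165, 0.0823]
orientation: [2.007, 2.413, 0.003]
force: [0.5, -0.3, 0.4]
opening: 0.0931
gripper_force: 0.0
pos [ 0.616  -0.0165  0.0823] yaw 10.5 travel [-0.0004 -0.0004  0.0243] spin 0.0 open 0.0931 grip 0.0 t 10.92 tool z [ 0.003 -0.    -1.   ]
```

```bash
python3 -m inch '{"travel": [[0,0,0.012],[0,0,0.021],[0,0,0.0225],[0,0,0.0225],[0,0,0.0225]], "spin": [0,0,0,0,0]}' 0 15
python3 -m inch '{"travel": [[0,0,0],[0,0,0],[0,0,0],[0,0,0],[0,0,0],[0,0,0],[0,0,0],[0,0,0],[0,0,0],[0,0,0]], "spin": [0,0,0,0,0,0,0,0,0,0]}' 0.9 15
python3 -m inch '{"travel": [[0,0,0],[0,0,0],[0,0,0]], "spin": [0,0,0]}'
python3 d.py 0.6158 -0.017 0.058 10.5
```

```text
t: 11.33
tool_pos: [0.6142, -0.016, 0.0568]
orientation: [-2.007, -2.416, 0.001]
force: [0.8, 0.0, 0.5]
opening: 0.0932
gripper_force: 0.0
t: 12.17
tool_pos: [0.6145, -0.0161, 0.0571]
orientation: [-2.008, -2.416, 0.0]
force: [1.0, 1.3, -0.5]
opening: 0.0309
gripper_force: 0.6
t: 12.42
tool_pos: [0.6145, -0.0161, 0.0571]
orientation: [2.008, 2.416, 0.0]
force: [0.0, 1.2, 0.0]
opening: 0.0276
gripper_force: 15.0
pos [ 0.6145 -0.0161  0.0571] yaw 10.5 travel [-0.0011  0.0011 -0.0009] spin 0.001 open 0.0276 grip 15.0 t 12.42 tool z [ 0.  0. -1.]
```

```bash
python3 -m inch '{"travel": [[0,0,-0.015],[0,0,-0.045],[0,0,-0.08],[0.01,-0.005,-0.11],[0.035,-0.016,-0.13],[0.07,-0.032,-0.14],[0.105,-0.049,-0.14],[0.14,-0.065,-0.14],[0.175,-0.081,-0.14],[0.2,-0.093,-0.14]], "spin": [0,0,0,-0.12,-0.24,-0.36,-0.48,-0.6,-0.72,-0.8]}'
python3 d.py 0.41 0.274 0.195 95
```

```text
t: 13.25
tool_pos: [0.4845, 0.1656, 0.1971]
orientation: [-0.897, -3.01, -0.001]
force: [-0.2, -0.0, 0.1]
opening: 0.0278
gripper_force: 15.0
pos [0.4845 0.1656 0.1971] yaw 56.8 travel [0.1217 0.0499 0.0022] spin -0.667 open 0.0278 grip 15.0 t 13.25 tool z [-0.     0.001 -1.   ]
```

```bash
python3 -m inch '{"travel": [[0.03,0.012,0],[0.06,0.025,0],[0.09,0.037,0],[0.11,0.045,0],[0.121,0.049,0],[0.121,0.049,0],[0.121,0.049,0],[0.121,0.049,0],[0.121,0.049,0]], "spin": [-0.11,-0.22,-0.33,-0.44,-0.55,-0.667,-0.667,-0.667,-0.667]}'
python3 - <<'E'
from h import *
p,W=cloud("wrist"); save("w5.png",p,1)
tray(W,p,(.41,.274),.052); rim(W,(.41,.274),.055); tray(W,p,(.57,.32),.07); rim(W,(.57,.32),.08)
E
python3 d.py 0.41 0.274 0.195 95
```

```text
t: 14.0
tool_pos: [0.413, 0.271, 0.1971]
orientation: [0.119, -3.139, 0.0]
force: [-0.8, 0.4, -1.1]
opening: 0.0278
gripper_force: 15.0
(array([399.4, 274.3]), array([50.6, 43.8]), 4.5, np.float64(3.0)) [ 245  149   38   44 1554]
rim (array([401.3, 274.7]), array([62. , 50.3]), 4.4, np.float64(7.0)) 385
(array([600.2, 275.3]), array([73.5, 51.3]), -85.1, np.float64(3.1)) [ 224  304   57   33 1655]
rim (array([598., 290.]), array([50.7, 49.8]), -82.4, np.float64(7.2)) 83
pos [0.413  0.271  0.1971] yaw 94.4 travel [0.0028 0.0033 0.0021] spin -0.011 open 0.0276 grip 15.0 t 14.05 tool z [-0. -0. -1.]
```

View pics/w5.png

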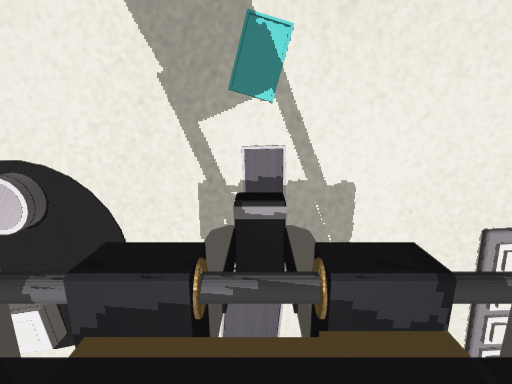

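The picture shows the grey tray at (263,170), partly under the held blade box, and the turquoise one at (262,55), which I leave alone. Fitted from its visible end, the tray is centred at (410.3,275.3) with yaw 4.45°.

```bash
python3 -m inch '{"travel": [[0.002,0.002,0.03],[0.004,0.004,0.065],[0.004,0.004,0.1],[0.004,0.004,0.13],[0.004,0.004,0.15],[0.004,0.004,0.16],[0.004,0.004,0.16],[0.004,0.004,0.16]], "spin": [0,0,0,0,0,0,0,0]}'
python3 d.py 0.4092 0.2753 0.0271 94.45
```

```text
t: 14.72
tool_pos: [0.4089, 0.2748, 0.0376]
orientation: [0.124, -3.139, 0.0]
force: [0.0, -0.6, -0.5]
opening: 0.0275
gripper_force: 15.0
pos [0.4089 0.2748 0.0376] yaw 94.5 travel [-0.0003  0.0004  0.0105] spin 0.001 open 0.0275 grip 15.0 t 14.72 tool z [-0. -0. -1.]
```

```bash
python3 -m inch '{"travel": [[0,0.0005,0.004],[0,0.0005,0.007],[0,0.0005,0.009],[0,0.0005,0.0105],[0,0.0005,0.0107],[0,0.0005,0.0107]], "spin": [0,0,0,0,0,0]}'
python3 -m inch '{"travel": [[0,0,0],[0,0,0],[0,0,0],[0,0,-0.005],[0,0,-0.03],[0,0,-0.06],[0,0,-0.1],[0,0,-0.14],[0,0,-0.17],[0,0,-0.17]], "spin": [0,0,0,0,0,0,0,0,0,0]}' 0.5 15
python3 - <<'E'
from h import *
p,W=cloud("wrist"); layers(W,[(.016,.035)]); rim(W,(.41,.274),.055)
E
python3 d.py 0.585 0.28 0.2 0
```

```text
t: 15.22
tool_pos: [0.409, 0.2758, 0.0271]
orientation: [-0.126, 3.138, 0.001]
force: [0.4, -0.3, 1.7]
opening: 0.0279
gripper_force: 15.0
t: 16.05
tool_pos: [0.4119, 0.2774, 0.2049]
orientation: [-0.126, 3.128, 0.008]
force: [0.6, 0.6, 0.4]
opening: 0.0463
gripper_force: 0.0
0.016 (array([409.3, 275.6]), array([57.5, 27.9]), 4.9, np.float64(23.0)) [ 245  154   26   51 1208]
0.016 (array([454.5,   1.9]), array([64.9, 34.3]), 2.8, np.float64(32.4)) [   0  171   36   59 1633]
0.016 (array([480.9, 576.4]), array([40.1, 29.5]), 5.6, np.float64(20.9)) [483 240  27  30 673]
0.016 (array([617. ,  -4.9]), array([56.1, 29.7]), 13.5, np.float64(33.0)) [  9 304  25  42 676]
0.016 (array([577.3, 614. ]), array([39.8, 10. ]), 2.2, np.float64(18.3)) [497 310  13  27 191]
rim (array([410.2, 275.1]), array([80.2, 49.8]), 5.2, np.float64(7.1)) 591
pos [0.4108 0.2768 0.2014] yaw 94.6 travel [-0.1739 -0.0108  0.0027] spin -1.491 open 0.0463 grip 0.0 t 16.1 tool z [ 0.007  0.004 -1.   ]
```

```bash
python3 -m inch '{"travel": [[-0.02,-0.002,0],[-0.045,-0.005,0],[-0.075,-0.008,0],[-0.105,-0.012,0],[-0.135,-0.016,0],[-0.158,-0.019,0],[-0.17,-0.02,0],[-0.17,-0.02,0],[-0.17,-0.02,0],[-0.17,-0.02,0]], "spin": [0.12,0.24,0.36,0.48,0.6,0.72,0.84,0.96,1.08,1.08]}' 0
python3 - <<'E'
from h import *
p,W=cloud("wrist"); save("w6.png",p,1)
tray(W,p,(.575,.29),.07); rim(W,(.575,.29),.08)
E
python3 d.py 0.6212 -0.019 0.2 13.6
```

```text
t: 16.93
tool_pos: [0.5789, 0.2687, 0.1941]
orientation: [-1.513, -2.75, 0.004]
force: [-0.1, 0.1, -0.4]
opening: 0.0925
gripper_force: 0.0
(array([588.4, 289.9]), array([144.2, 130.6]), 17.2, np.float64(2.4)) [ 211  109  131  121 8459]
rim (array([579.2, 273.8]), array([106. ,  78.3]), -0.5, np.float64(7.0)) 829
pos [0.5788 0.2688 0.1945] yaw 32.8 travel [-0.2649 -0.1203 -0.0053] spin 0.335 open 0.0931 grip 0.0 t 16.98 tool z [-0.003 -0.001 -1.   ]
```

View pics/w6.png

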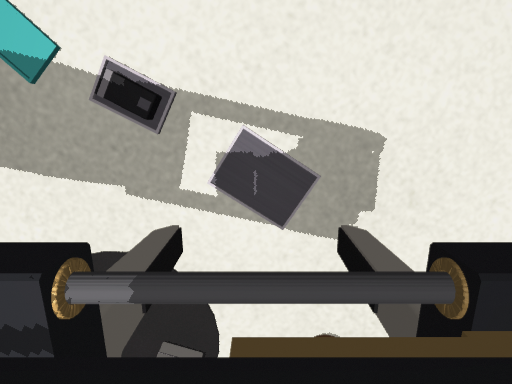

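The picture shows the blade box lying square in its grey tray at (132,95) and the slide tray fully visible at (265,178). The slide tray is centred at (579.2,273.8) mm, yaw -0.5°. On to the slide box.

```bash
python3 -m inch '{"travel": [[-0.025,-0.011,0],[-0.06,-0.027,0],[-0.095,-0.043,0],[-0.13,-0.059,0],[-0.165,-0.075,0],[-0.2,-0.091,0],[-0.235,-0.107,0.02],[-0.255,-0.116,0.04],[-0.265,-0.12,0.05],[-0.265,-0.12,0.05]], "spin": [0.11,0.22,0.335,0.335,0.335,0.335,0.335,0.335,0.335,0.335]}' 0 30
python3 -m inch '{"travel": [[0,0,0],[0,0,0]], "spin": [0,0]}'
python3 - <<'E'
from h import *
p,W=cloud("wrist"); layers(W,[(.028,.04)],500)
E
python3 d.py 0.6212 -0.019 0.03 13.6
```

```text
t: 17.82
tool_pos: [0.6194, -0.0206, 0.1424]
orientation: [-1.941, -2.464, 0.006]
force: [-0.5, 1.0, -0.8]
opening: 0.0926
gripper_force: 0.0
t: 17.98
tool_pos: [0.6221, -0.0171, 0.1473]
orientation: [1.941, 2.47, 0.001]
force: [0.2, 0.2, -0.6]
opening: 0.0932
gripper_force: 0.0
0.028 (array([764.4, 110.3]), array([59.2, 33.1]), -70.9, np.float64(35.6)) [438  55  49  75 951]
0.028 (array([456.2, -14.7]), array([65.9, 64.1]), 13.6, np.float64(33.0)) [  40  115   78   74 4491]
0.028 (array([621.2, -19. ]), array([84.1, 56. ]), -76.5, np.float64(33.0)) [ 228  154   63   89 5379]
0.028 (array([763.2,  -3.3]), array([82.8, 41.4]), 17.1, np.float64(29.0)) [ 365  195   90   44 2707]
pos [ 0.6224 -0.0169  0.1478] yaw 13.7 travel [-0.0017 -0.0019  0.1178] spin 0.001 open 0.093 grip 0.0 t 18.03 tool z [ 0.002  0.    -1.   ]
```

```bash
python3 -m inch '{"travel": [[-0.001,-0.001,0.03],[-0.0017,-0.0017,0.06],[-0.0017,-0.0017,0.085],[-0.0017,-0.0017,0.1],[-0.0017,-0.0017,0.11],[-0.0017,-0.0017,0.116],[-0.0017,-0.0017,0.117],[-0.0017,-0.0017,0.117]], "spin": [0,0,0,0,0,0,0,0]}' 0 30
python3 d.py 0.6212 -0.019 0.03 13.6
python3 -m inch '{"travel": [[0,0,0],[0,0,0],[0,0,0],[0,0,0],[0,0,0],[0,0,0],[0,0,0],[0,0,0],[0,0,0]], "spin": [0,0,0,0,0,0,0,0,0]}' 0.6 30
python3 d.py 0.5792 0.2738 0.15 89.5
```

```text
t: 18.7
tool_pos: [0.6214, -0.0202, 0.0305]
orientation: [1.943, 2.467, 0.001]
force: [0.7, -0.1, 0.3]
opening: 0.0931
gripper_force: 0.0
pos [ 0.6214 -0.0202  0.0305] yaw 13.6 travel [0.0012 0.0001 0.0005] spin -0.0 open 0.0931 grip 0.0 t 18.7 tool z [ 0.001 -0.    -1.   ]
t: 19.45
tool_pos: [0.6208, -0.0207, 0.0296]
orientation: [1.944, 2.467, 0.0]
force: [1.1, -0.4, 1.7]
opening: 0.0559
gripper_force: 30.0
pos [ 0.6208 -0.0207  0.0296] yaw 13.5 travel [ 0.2961  0.0285 -0.1204] spin -1.326 open 0.0559 grip 30.0 t 19.45 tool z [ 0. -0. -1.]
```

```bash
python3 -m inch '{"travel": [[0,0,-0.01],[0,0,-0.03],[0,0,-0.06],[0.01,0.001,-0.08],[0.035,0.003,-0.09],[0.07,0.007,-0.09],[0.105,0.01,-0.09],[0.14,0.013,-0.09],[0.175,0.017,-0.09],[0.21,0.02,-0.09]], "spin": [0,0,0,-0.11,-0.22,-0.33,-0.44,-0.55,-0.66,-0.77]}'
python3 d.py 0.5808 0.2738 0.1 89.5
```

```text
t: 20.28
tool_pos: [0.5901, 0.1896, 0.1197]
orientation: [-0.868, -3.019, 0.0]
force: [-0.8, 0.2, -2.3]
opening: 0.0554
gripper_force: 30.0
pos [0.5901 0.1896 0.1197] yaw 57.9 travel [0.0525 0.0664 0.0197] spin -0.551 open 0.0554 grip 30.0 t 20.28 tool z [-0.001 -0.    -1.   ]
```

```bash
python3 -m inch '{"travel": [[0.015,0.019,0],[0.03,0.038,0],[0.043,0.055,0],[0.051,0.065,0],[0.0525,0.0664,0.02],[0.0525,0.0664,0.04],[0.0525,0.0664,0.06],[0.0525,0.0664,0.075],[0.0525,0.0664,0.08],[0.0525,0.0664,0.08]], "spin": [-0.11,-0.22,-0.33,-0.44,-0.551,-0.551,-0.551,-0.551,-0.551,-0.551]}'
python3 d.py 0.5808 0.2738 0.0296 89.5
```

```text
t: 21.12
tool_pos: [0.5805, 0.2717, 0.0374]
orientation: [-0.022, -3.138, 0.002]
force: [0.2, 0.3, -1.7]
opening: 0.0557
gripper_force: 30.0
pos [0.5805 0.2717 0.0374] yaw 89.2 travel [-0.0003  0.0021  0.0078] spin -0.005 open 0.0557 grip 30.0 t 21.12 tool z [-0.004 -0.001 -1.   ]
```

```bash
python3 -m inch '{"travel": [[0,0.001,0.003],[0,0.0015,0.005],[0,0.0015,0.007],[0,0.0015,0.0083],[0,0.0015,0.0085],[0,0.0015,0.0085]], "spin": [-0.005,-0.005,-0.005,-0.005,-0.005,-0.005]}'
python3 d.py 0.5808 0.2738 0.0296 89.5
```

```text
t: 21.62
tool_pos: [0.5822, 0.2739, 0.0312]
orientation: [0.014, 3.141, 0.0]
force: [-0.3, -0.0, -2.4]
opening: 0.0558
gripper_force: 30.0
pos [0.5822 0.2739 0.0312] yaw 89.5 travel [ 0.0014 -0.0001  0.0016] spin -0.0 open 0.0558 grip 30.0 t 21.62 tool z [ 0.  0. -1.]
```

```bash
python3 -m inch '{"travel": [[0.001,0,0.0008],[0.001,0,0.0016],[0.001,0,0.002],[0.001,0,0.002]], "spin": [0,0,0,0]}'
python3 d.py 0.5808 0.2738 0.0296 89.5
```

```text
t: 21.95
tool_pos: [0.5812, 0.274, 0.0297]
orientation: [0.014, 3.141, 0.0]
force: [-2.9, -1.0, 4.8]
opening: 0.0552
gripper_force: 30.0
pos [0.5812 0.274  0.0297] yaw 89.5 travel [ 0.0004 -0.0002  0.0001] spin -0.0 open 0.0552 grip 30.0 t 21.95 tool z [ 0.  0. -1.]
```

Contact with the tray floor is felt. I'll release, rise and check.

```bash
python3 -m inch '{"travel": [[0,0,0],[0,0,0],[0,0,0],[0,0,-0.005],[0,0,-0.03],[0,0,-0.06],[0,0,-0.1],[0,0,-0.14],[0,0,-0.17],[0,0,-0.17]], "spin": [0,0,0,0,0,0,0,0,0,0]}' 0.1
python3 - <<'E'
from h import *
p,W=cloud("wrist"); layers(W,[(.026,.04)],500); rim(W,(.579,.274),.08)
E
python3 d.py 0.4562 -0.0147 0.15 0
```

```text
t: 22.78
tool_pos: [0.585, 0.2754, 0.209]
orientation: [0.014, 3.129, 0.008]
force: [0.7, 1.0, 1.3]
opening: 0.0836
gripper_force: 0.0
0.026 (array([578.6, 273.6]), array([83.3, 56.2]), -0.5, np.float64(33.1)) [ 232  139   52   75 3712]
rim (array([579.8, 273.8]), array([105.8,  78.1]), -0.5, np.float64(7.1)) 839
pos [0.5839 0.275  0.2052] yaw 89.5 travel [ 0.1257 -0.291   0.053 ] spin 1.562 open 0.0837 grip 0.0 t 22.83 tool z [ 0.009  0.003 -1.   ]
```

```bash
python3 -m inch '{"travel": [[0.008,-0.018,0],[0.022,-0.05,0],[0.036,-0.084,0],[0.05,-0.118,0],[0.065,-0.152,0],[0.08,-0.186,0],[0.095,-0.22,0.01],[0.11,-0.254,0.03],[0.12,-0.279,0.05],[0.1257,-0.291,0.055]], "spin": [0.1,0.22,0.34,0.46,0.58,0.7,0.82,0.94,1.0,1.0]}' 0
python3 -m inch '{"travel": [[0,0,0],[0,0,0],[0,0,0]], "spin": [0,0,0]}'
python3 - <<'E'
from h import *
p,W=cloud("wrist"); layers(W,[(.028,.04)],500)
E
python3 d.py 0.4562 -0.0147 0.03 32
```

```text
t: 23.67
tool_pos: [0.449, -0.0182, 0.1395]
orientation: [-1.524, -2.741, 0.005]
force: [-1.4, -0.1, -0.6]
opening: 0.0932
gripper_force: 0.0
t: 23.92
tool_pos: [0.4532, -0.0155, 0.1441]
orientation: [1.518, 2.75, 0.001]
force: [0.4, 0.5, 0.0]
opening: 0.0927
gripper_force: 0.0
0.028 (array([455.8, -14.6]), array([65., 65.]), -39.4, np.float64(33.1)) [ 227  164   72   71 3968]
pos [ 0.4536 -0.0153  0.1445] yaw 32.3 travel [-0.0008  0.0025  0.1145] spin 0.004 open 0.0929 grip 0.0 t 23.97 tool z [ 0.001  0.    -1.   ]
```

```bash
python3 -m inch '{"travel": [[0,0.002,0.03],[0,0.002,0.06],[0,0.002,0.085],[0,0.002,0.1],[0,0.002,0.11],[0,0.002,0.113],[0,0.002,0.113],[0,0.002,0.113]], "spin": [0,0,0,0,0,0,0,0]}' 0 25
python3 d.py 0.456 -0.0147 0.03 32
python3 -m inch '{"travel": [[0,0,0],[0,0,0],[0,0,0],[0,0,0],[0,0,0],[0,0,0],[0,0,0],[0,0,0]], "spin": [0,0,0,0,0,0,0,0]}' 0.5 25
python3 d.py 0.5644 -0.2625 0.15 32
```

```text
t: 24.63
tool_pos: [0.4556, -0.0147, 0.0321]
orientation: [1.517, 2.75, 0.001]
force: [0.2, -0.2, 0.0]
opening: 0.0929
gripper_force: 0.0
pos [ 0.4556 -0.0147  0.0321] yaw 32.2 travel [-0.0002  0.0003  0.0021] spin 0.004 open 0.0929 grip 0.0 t 24.63 tool z [ 0.002 -0.    -1.   ]
t: 25.3
tool_pos: [0.455, -0.015, 0.0314]
orientation: [1.518, 2.75, 0.001]
force: [-0.2, 0.9, 5.6]
opening: 0.0654
gripper_force: 25.0
pos [ 0.455  -0.015   0.0314] yaw 32.2 travel [-0.2678 -0.0392 -0.1185] spin 0.003 open 0.0654 grip 25.0 t 25.3 tool z [ 0.001 -0.    -1.   ]
```

```bash
python3 -m inch '{"travel": [[0,0,-0.01],[0,0,-0.03],[0,0,-0.06],[-0.015,-0.002,-0.08],[-0.045,-0.007,-0.09],[-0.085,-0.012,-0.09],[-0.125,-0.018,-0.09],[-0.16,-0.023,-0.09],[-0.195,-0.028,-0.09],[-0.23,-0.034,-0.09]], "spin": [0,0,0,0,0,0,0,0,0,0]}'
python3 -m inch '{"travel": [[-0.02,-0.003,0],[-0.034,-0.005,0],[-0.038,-0.005,0],[-0.038,-0.005,0]], "spin": [0,0,0,0]}'
python3 d.py 0.5641 -0.2626 0.0314 32
```

```text
t: 26.13
tool_pos: [0.5482, -0.2292, 0.1208]
orientation: [-1.518, -2.749, 0.0]
force: [0.9, 1.0, -1.2]
opening: 0.0658
gripper_force: 25.0
t: 26.47
tool_pos: [0.564, -0.263, 0.1206]
orientation: [-1.519, -2.748, 0.0]
force: [0.4, 0.3, -1.1]
opening: 0.0654
gripper_force: 25.0
pos [ 0.564  -0.263   0.1206] yaw 32.1 travel [0.0002 0.0004 0.0892] spin 0.002 open 0.0654 grip 25.0 t 26.47 tool z [-0.001  0.001 -1.   ]
```

```bash
python3 -m inch '{"travel": [[0,0,0.025],[0,0,0.05],[0,0,0.068],[0,0,0.077],[0,0,0.081],[0,0,0.081],[0,0,0.081]], "spin": [0,0,0,0,0,0,0]}'
python3 d.py 0.5641 -0.2626 0.0314 32
python3 -m inch '{"travel": [[0,0,0.002],[0,0,0.004],[0,0,0.006],[0,0,0.0072],[0,0,0.0072],[0,0,0.0072]], "spin": [0,0,0,0,0,0]}'
python3 d.py 0.5641 -0.2626 0.0314 32
```

```text
t: 27.05
tool_pos: [0.5649, -0.2624, 0.0412]
orientation: [1.517, 2.75, 0.0]
force: [1.2, 0.7, -1.5]
opening: 0.0652
gripper_force: 25.0
pos [ 0.5649 -0.2624  0.0412] yaw 32.2 travel [ 0.0003 -0.0008  0.0097] spin 0.004 open 0.0652 grip 25.0 t 27.05 tool z [ 0.001 -0.001 -1.   ]
t: 27.55
tool_pos: [0.5642, -0.2625, 0.0326]
orientation: [-1.518, -2.75, 0.0]
force: [0.9, 0.1, -1.5]
opening: 0.0655
gripper_force: 25.0
pos [ 0.5642 -0.2625  0.0326] yaw 32.2 travel [-0.     -0.0002  0.0012] spin 0.003 open 0.0655 grip 25.0 t 27.55 tool z [-0.  0. -1.]
```

```bash
python3 -m inch '{"travel": [[0,0,0.0007],[0,0,0.0014],[0,0,0.0017],[0,0,0.0017]], "spin": [0,0,0,0]}'
python3 d.py 0.5641 -0.2626 0.0314 32
```

```text
t: 27.88
tool_pos: [0.5645, -0.2626, 0.0315]
orientation: [1.518, 2.75, -0.0]
force: [-2.5, 1.3, 4.0]
opening: 0.0655
gripper_force: 25.0
pos [ 0.5645 -0.2626  0.0315] yaw 32.2 travel [ 0.0002 -0.0003  0.0001] spin 0.003 open 0.0655 grip 25.0 t 27.88 tool z [ 0. -0. -1.]
```

Contact is felt. I'll release, rise and check everything.

```bash
python3 -m inch '{"travel": [[0,0,0],[0,0,0],[0,0,0],[0,0,-0.005],[0,0,-0.03],[0,0,-0.06],[0,0,-0.1],[0,0,-0.14],[0,0,-0.17],[0,0,-0.17]], "spin": [0,0,0,0,0,0,0,0,0,0]}' 0.05
python3 -m inch '{"travel": [[0,0,0],[0,0,0],[0,0,0],[0,0,0]], "spin": [0,0,0,0]}'
python3 - <<'E'
from h import *
p,W=cloud("wrist"); layers(W,[(.018,.04)],300); rim(W,(.564,-.262),.055)
p,W=cloud("scene"); save("end.png",p,1.5)
for n in ["beaker","jar"]: print(n,[(round(r["p"],2),np.round(r["centre"],3).tolist()) for r in models.look_for("scene",n)])
E
```

```text
t: 28.72
tool_pos: [0.568, -0.2645, 0.2108]
orientation: [1.512, 2.739, -0.0]
force: [0.5, -0.8, 1.4]
opening: 0.0881
gripper_force: 0.0
t: 29.05
tool_pos: [0.5634, -0.2619, 0.1988]
orientation: [-1.517, -2.747, -0.0]
force: [0.5, 0.3, -0.5]
opening: 0.0881
gripper_force: 0.0
0.018 (array([ 401.8, -282.7]), array([26.4, 26.3]), 80.4, np.float64(24.9)) [104 105  35  35 695]
0.018 (array([ 564.3, -262.8]), array([65.9, 64.4]), -59.3, np.float64(33.1)) [ 231  157   60   61 2859]
0.018 (array([ 762.2, -136.5]), array([53. , 21.5]), -76.6, np.float64(29.4)) [460 166  34  46 531]
0.018 (array([ 799.2, -128.7]), array([45. , 14.5]), -80.0, np.float64(26.3)) [492 177  20  40 437]
rim (array([ 564.5, -262.5]), array([87. , 86.3]), -13.7, np.float64(6.8)) 555
beaker [(0.86, [0.769, -0.132, 0.03])]
jar [(0.76, [0.786, 0.107, 0.062])]
```

View pics/end.png

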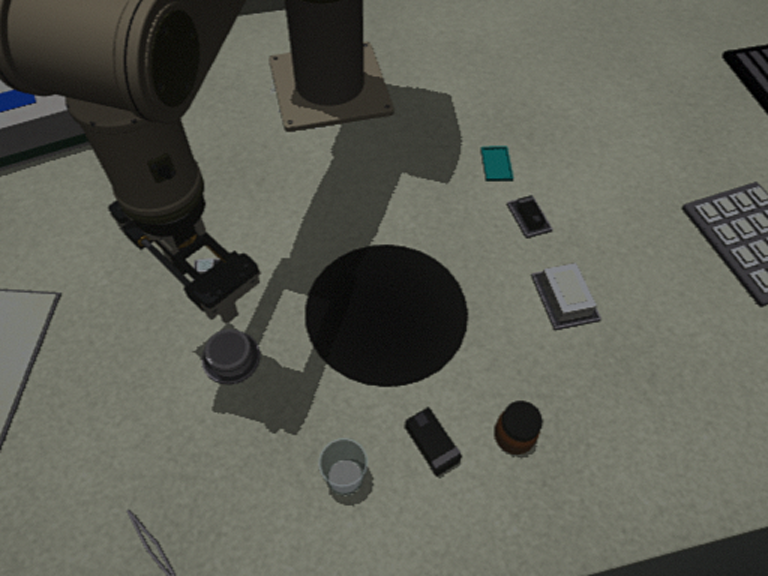

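The final picture shows all four in their trays: tin (231,352), cover box (205,266), blade box (530,215) and slide box (570,290). The beaker (344,465), jar (518,427) and large look-alike (432,440) have not moved.

```bash
python3 -c "
from plant import close_job
print(close_job())"
```

```text
the job is handed in; nothing more can be done
None
```

The job is handed in at about 29 s: all four supplies measured flat and level in their own trays, the three boxes within about 0.5° of square, and the beaker, jar and look-alikes left where they were.

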